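# Find the rattling case and present it over the bowl

## Robot

A 7-joint arm with a two-finger parallel gripper is mounted at the origin on a cart in front of the work surface, level with it; the furniture and walls round the work are solid. World frame = base frame: x ahead of the robot, y to its left, z up, the work surface at z = 0. Lengths are in m, angles in rad, forces in N, time in s.
With the tool pointing down it reaches from about 0.4 to 0.875 m from the base axis. Payload 4.4 kg.
Tool frame: the origin (TCP) lies at the very end of the fingers, on their centre line; the grasp point (between the pads) lies 19 mm behind it; z points along the fingers, y is the line along which they close (so a half turn about z gives the same grasp; the last joint's range is limited). The gripper opens to 85 mm and grips with 20 to 120 N. Pads are 22 mm wide; open, the fingers measure 114 mm over their backs; the gripper's body (76 mm by 85 mm) begins 54 mm behind the grasp point. The pads swing forward as they close: fully open they stand 13 mm farther back than shut.
Start: joints at [-1.226, 0.628, 0.038, 1.517, -0.027, 0.996, -0.02], TCP at [0.26, 0.596, 0.231] pointing down, gripper open.
Joint ranges: [-3.06, 3.06], [-0.37, 2.12], [-1.25, 1.32], [0.18, 2.47], [-1.1, 4.24], [0.23, 1.98], [-2.94, 2.94]. Speed limits (rad/s): [2.57, 2.57, 3.14, 3.14, 3.14, 3.14, 3.14].

## Interface

Orientations are given as a unit quaternion [x, y, z, w].
In Python, from workcell import r gives the robot as it stands.
- The arm moves only by the shell command python3 -m inch 'ROWS' [FORCE]. ROWS is JSON, a list that holds one entry, the list of rows, each a list of 5 numbers: the shift along the tool's x, y, z as a fraction of full scale, then the turn about the tool's z as a fraction of full scale, then the opening, from 0 (shut) to 1 (fully open). A call has 1 to 10 rows; each row is the pose to reach, as a shift and turn from the pose commanded when the call began, along the tool's axes at that moment; what a row does not reach only later rows make up. Full scale, the value 1, is 0.6 m for a shift and 1.5 rad for a turn. A row lasts 1/8 s, in which the tool goes at most 62.5 mm and 10.7 degrees, less where a joint would pass 70% of its speed; a pose out of reach is approached as far as the arm can. A call with a number of a shift or a turn outside -1 to 1 is refused whole. A call with a gripper value outside its range is refused whole. The fingers move at their own pace and stop on an object; FORCE is the grip in N (left out, the last holds). Time passes only in rows, so rows that repeat a pose let the fingers close. It gives the time, the measured TCP pose, the force, the opening and the grip force at its end, in the units of the state.
- r.get_state(): the state, without advancing time (a new reading comes with each control period).
- r.grab_frame(name): name is "scene" or "top" or "wrist"; returns (picture, depth): 480x640x3 uint8, red, green, blue; 480x640 float32, m along the optical axis (not along the pixel's ray), 0 where there is no reading.
- r.camera_model(name): a dict with "K" (3x3 intrinsics, pixels), "D" ([k1, k2, p1, p2, k3] as OpenCV has them; the pictures are not rectified), "T" (4x4, takes a point from camera to world coordinates); the wrist camera has in their place "mount" (4x4, takes a point from camera to tool coordinates, whose origin is the TCP and whose axes are the flange's). Camera axes: x right, y up, looking along -z (the intrinsics and any distortion apply to the point x, -y, -z); pixel columns grow to the right and rows downward; lengths in m; the calibration is good to about 2 mm. A picture is of the moment at which its call begins: read the wrist's pose just before it. camera_model takes no time and is no camera call.
- r.hand_in(): hands the job in; it is judged then, once.
The state is a dict: "time_s": time; "qpos": joint angles; "joint_vel": joint speeds; "tau": joint torques, N m; "tcp_pos": TCP position; "eef_rot": TCP orientation; "force": force on the tool from outside, world axes, zero at the start; "torque": the same for the moment, N m; "width": finger opening in m; "grip_force": force on a finger pad.
Only numpy, scipy, OpenCV 4.12 (cv2) and the standard library are available. Lean on these libraries where they do the work, as an engineer would, in place of code of your own. Each camera call takes 0.05 s, during which the arm holds its last target. There are 200 camera calls.

## Task

One of the three identical sealed metal cases has a loose steel ball in it: lift them clear of the bench and shake or tip them lengthwise, to and fro at least twice, to find the one in which the ball runs from end to end. Set any silent case back flat where it stood, and finish still holding the rattling case in the gripper: held out level and still above the middle of the small steel bowl, clear of it by a few centimetres. Leave the bowl and everything else on the bench where it is.

Things in the scene. Friction and masses are not known exactly. Their poses are not given: they have to be found in the camera images.
- case_1: left one of three outwardly identical sealed metal cases standing in a row: flat oblong tin 110 mm long (own x), 46 mm wide (own y), 44 mm high, smooth flat sides, stepped lid that does not open, dark clip at each end. Gripped across the 46 mm width. Origin at the centre of its underside, z up. The empty case weighs 220 to 500 g, each differently, so the weight alone does not tell.
- case_2: the middle case of the row; size, look, origin and axes as case_1. Which of the three holds the loose steel ball is drawn afresh each time: the ball is 32 mm across, 140 g, and rolls up to 35 mm either way from the case's middle along its length (and 3 mm across it). Each of the two other cases holds only a 10 g scrap of felt.
- case_3: the right-hand case of the row; size, look, origin and axes as case_1. In the case with the ball, tipping it lengthwise by half a radian, or a brisk lengthwise shake, sends the ball to the other end, where its weight then bears: the moment of the load on the gripper changes by about 0.09 N m from end to end; in the others by about 0.01 at most.
- bowl: small round open steel bowl, 112 mm across the rim, 46 mm high, loose, standing beyond the row of cases. Origin at the centre of its underside, z up.
- stone: grey stone, 28x42x28 mm, bystander at the front between the left and middle cases. Origin at the centre of its underside.
- gray_pot: round dark grey pot with a clear lid, 54 mm across, 42 mm high, bystander. Origin at the centre of its underside.
- tape_roll: roll of tan tape lying flat, 90 mm across, 48 mm high, bystander. Origin at the centre of its underside.
- wood_block: plain wooden block, 46x72x46 mm, bystander left of the bowl. Origin at the centre of its underside.
- pink_peg: pink clip, 15x72x12 mm, lying near the front edge, bystander. Origin at the centre of its underside.
Not all that is in view belongs to the job. Leave any turquoise look-alike of the bowl alone.

How it is judged:
By the outcome, as a careful person would: the job done as asked, in the order asked, and still so for the second after the job is handed in, while the arm keeps its last pose, push and grip.
It also fails if it takes over 72 s, if anything falls off the work surface, if the arm or the gripper's body presses on something with over 40 N, if the wrist force passes 120 N, or if a joint passes its speed limit or range.

## Working session

There is one attempt and no reset: what is moved stays moved. The work goes in short steps, Python scripts to look and compute and a shell command to move; the robot and the scene stay as the last step left them, time stands still between calls to the robot, and variables do not carry over. Pictures are saved under pics/ and viewed, at most 10 in all, crops included, and the job is handed in when it is done.

```bash
mkdir -p pics; ls
python3 - <<'E'
from workcell import r
import cv2,json
s=r.get_state();print({k:(v if not hasattr(v,'tolist') else v.tolist()) for k,v in s.items()})
for n in("scene","top"):
    p,d=r.grab_frame(n);cv2.imwrite(f"pics/{n}0.png",p[:,:,::-1]);import numpy as np;np.save(f"pics/{n}0.npy",d)
    print(n,r.camera_model(n))
print(r.camera_model("wrist"))
E
```

```text
pics
{'time_s': 0.0, 'qpos': [-1.2257729155111559, 0.6293544555876501, 0.038450022197462755, 1.5183435858595886, -0.026991299299658208, 0.9963082652730709, -0.019974594261685404], 'joint_vel': [0.00011404905740958557, -0.00011967663307657498, 0.00026301785096850903, -0.000954571221757279, -6.274602813994786e-05, 0.0005906016546407774, 0.0002182398855338489], 'tau': [-0.00012700201295956504, -56.34098768234253, 1.2262773513793945, -19.34469223022461, 0.011053094349335879, 0.010672643256839365, -4.0387951116827026e-06], 'tcp_pos': [0.2593205355855472, 0.5953591293024976, 0.2303916550556607], 'eef_rot': [0.20395830726898947, 0.9789791166163202, -0.0009313733364233725, -0.0001751251154593088], 'force': [0.6271441069807584, -0.8986013257644831, -0.476407193689901], 'torque': [0.008553550732490147, -0.027730138836583283, 0.015607592854810177], 'grip_force': 0.0, 'width': 0.08531987313230256}
scene {'K': array([[532.07473069,   0.        , 317.19632248],
       [  0.        , 532.07473069, 243.62223221],
       [  0.        ,   0.        ,   1.        ]]), 'D': array([0.05573819, 0.        
[... 767 characters left out ...]
,
         9.78004783e-01],
       [ 0.00000000e+00,  0.00000000e+00,  0.00000000e+00,
         1.00000000e+00]])}
{'K': array([[374.91370813,   0.        , 317.20229822],
       [  0.        , 374.91370813, 237.7718522 ],
       [  0.        ,   0.        ,   1.        ]]), 'D': array([0.00837479, 0.        , 0.        , 0.        , 0.        ]), 'mount': array([[ 3.98391149e-04,  9.49331657e-01,  3.14275748e-01,
         8.02394323e-02],
       [ 9.99999703e-01, -1.70984669e-04, -7.51155229e-04,
         2.48365668e-04],
       [-6.59359104e-04,  3.14275954e-01, -9.49331444e-01,
        -1.42493879e-01],
       [ 0.00000000e+00,  0.00000000e+00,  0.00000000e+00,
         1.00000000e+00]])}
```

View pics/top0.png

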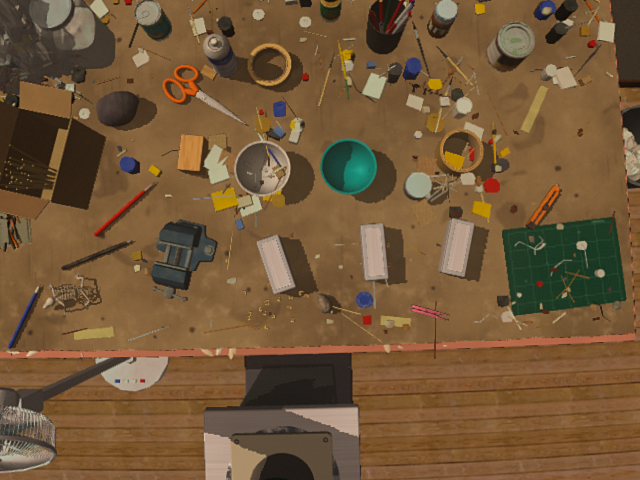

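View pics/scene0.png

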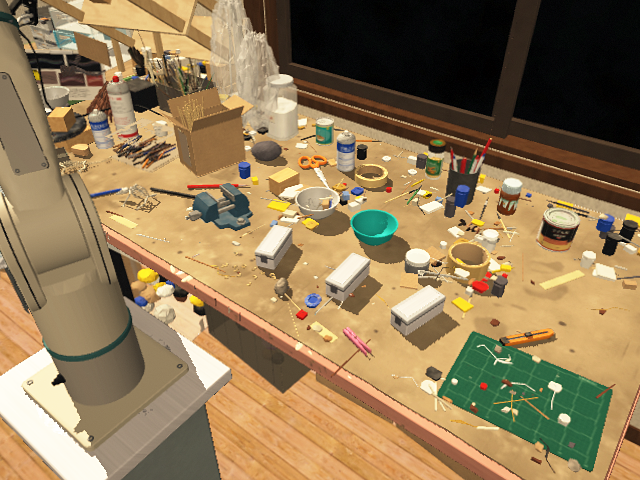

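The top view shows the cases at (276,264), (374,251) and (457,247). There are two bowl candidates: the steel one at (263,168) with white and gray trim, and the turquoise look-alike at (349,166), so I choose (263,168). The three white-gray tins are the only case-like things. The stone is at (325,303), the wood block at (191,153), the pot at (418,185) and the tape at (461,150).

```bash
cat > h.py <<'E'
import numpy as np,cv2
from workcell import r
def cloud(n,d,T=None):
    m=r.camera_model(n);T=m["T"] if T is None else T
    v,u=np.mgrid[0:480,0:640]
    p=cv2.undistortPoints(np.stack([u,v],-1).reshape(-1,1,2).astype(float),m["K"],m["D"]).reshape(480,640,2)
    P=np.stack([p[...,0]*d,-p[...,1]*d,-d],-1)
    return P@T[:3,:3].T+T[:3,3]
def rect(P,m):
    q=P[m][:,:2];c,s,a=cv2.minAreaRect((q*1000).astype(np.float32))
    b=cv2.boxPoints((c,s,a));e=[b[1]-b[0],b[2]-b[1]];e=max(e,key=np.linalg.norm)
    return np.round(c,1),np.round(s,1),round(float((np.arctan2(e[1],e[0])+np.pi/2)%np.pi-np.pi/2),3),np.round(np.median(P[m][:,2]),4),m.sum()
E
python3 - <<'E'
from h import *
d=np.load("pics/top0.npy");P=cloud("top",d)
v,u=np.mgrid[0:480,0:640]
for n,(cu,cv_),R,z in [("c1",(276,264),38,.03),("c2",(374,251),38,.03),("c3",(457,247),38,.03),("bowl",(263,168),38,.035),("turq",(349,166),38,.03),("stone",(325,303),20,.012),("block",(191,153),25,.03)]:
    m=(np.hypot(u-cu,v-cv_)<R)&(P[...,2]>z)&(P[...,2]<.1)&(d>0)
    print(n,rect(P,m))
top=cv2.imread("pics/top0.png");cv2.imwrite("pics/crop.png",cv2.resize(top[120:330,210:510],(780,546),interpolation=cv2.INTER_CUBIC))
s=r.get_state();print(np.median(P[300:330,180:240,2]))
E
```

```text
c1 (array([447.9,  -3.4]), array([113.7,  47. ]), 0.299, np.float64(0.0451), np.int64(1356))
c2 (array([ 466.5, -197.8]), array([113.8,  47.2]), 0.057, np.float64(0.0452), np.int64(1362))
c3 (array([ 470.3, -364.1]), array([ 49. , 115.1]), -0.221, np.float64(0.0451), np.int64(1400))
bowl (array([647. ,  13.4]), array([110.7, 132.6]), -0.652, np.float64(0.0462), np.int64(906))
turq (array([ 637.1, -151.2]), array([111.4, 109.4]), 1.535, np.float64(0.0449), np.int64(775))
stone (array([366.8, -97.2]), array([39.4, 26.9]), 0.216, np.float64(0.0238), np.int64(224))
block (array([674.6, 162.9]), array([48.6, 74. ]), -0.132, np.float64(0.047), np.int64(930))
0.000991342204459511
```

View pics/crop.png

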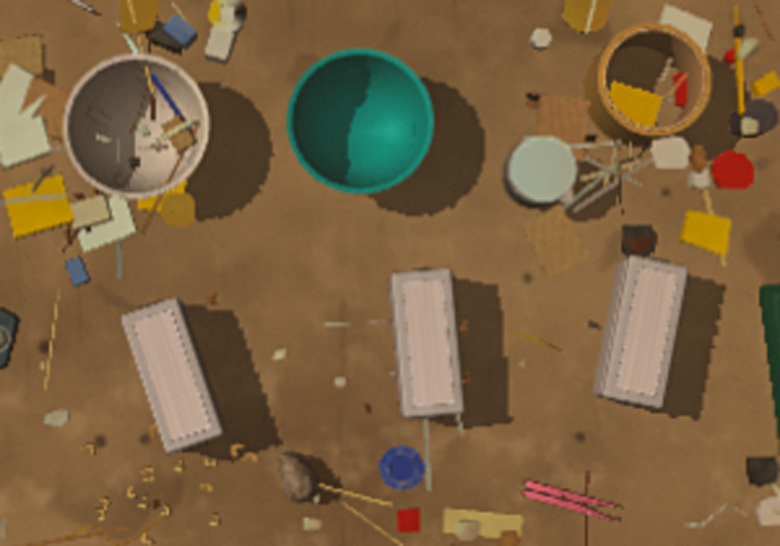

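```bash
cat > go.py <<'E'
import sys
from h import *
from scipy.spatial.transform import Rotation as Ro
# go.py x y z yaw_of_tool_x : fractions for a move
x,y,z,yaw=map(float,sys.argv[1:5]);s=r.get_state()
R=Ro.from_quat(s["eef_rot"]).as_matrix();dp=R.T@(np.array([x,y,z])-s["tcp_pos"])
cur=np.arctan2(R[1,0],R[0,0]);t=-((yaw-cur+np.pi)%(2*np.pi)-np.pi)
print("shift",np.round(dp/.6,4),"turn",round(t/1.5,4),"rows",np.ceil(np.linalg.norm(dp)/.0625),np.ceil(abs(t)/.187),"pos",np.round(s["tcp_pos"],4),"yaw",round(cur,3),"tilt",round(float(R[2,2]),5),"t",s["time_s"])
E
python3 - <<'E'
from h import *
d=np.load("pics/top0.npy");P=cloud("top",d);v,u=np.mgrid[0:480,0:640]
for c in((263,168),(349,166)):
    m=(np.hypot(u-c[0],v-c[1])<30)&(P[...,2]>.036)&(P[...,2]<.052)
    q=P[m][:,:2]
    from scipy.optimize import least_squares
    f=least_squares(lambda p:np.hypot(*(q-p[:2]).T)-p[2],[*q.mean(0),.053],loss='soft_l1',f_scale=.002);print(f.x)
E
python3 go.py .448 -.0034 .16 3.441
```

```text
[0.63732563 0.0200342  0.05201038]
[ 0.63611968 -0.15116291  0.0520618 ]
shift [-0.6868 -0.7892  0.1188] turn -0.4735 rows 11.0 4.0 pos [0.2593 0.5954 0.2305] yaw 2.731 tilt -1.0 t 0.1
```

```bash
python3 -m inch '[[[-0.687,-0.789,0,-0.474,1],[-0.687,-0.789,0,-0.474,1],[-0.687,-0.789,0,-0.474,1],[-0.687,-0.789,0,-0.474,1],[-0.687,-0.789,0,-0.474,1],[-0.687,-0.789,0,-0.474,1],[-0.687,-0.789,0,-0.474,1],[-0.687,-0.789,0,-0.474,1],[-0.687,-0.789,0,-0.474,1],[-0.687,-0.789,0,-0.474,1]]]' 80; python3 go.py .448 -.0034 .12 3.441
```

```text
time_s: 1.35
tcp_pos: [0.4479, -0.002, 0.2313]
eef_rot: [-0.15, 0.989, 0.0, 0.0]
force: [1.5, 0.0, -0.3]
width: 0.0855
grip_force: 0.0
shift [ 0.0005 -0.0022  0.1855] turn 0.0006 rows 2.0 1.0 pos [ 0.4479 -0.002   0.2313] yaw -2.841 tilt -1.0 t 1.35
```

```bash
cat > w.py <<'E'
import sys
from h import *
from scipy.spatial.transform import Rotation as Ro
s=r.get_state();T=np.eye(4);T[:3,:3]=Ro.from_quat(s["eef_rot"]).as_matrix();T[:3,3]=s["tcp_pos"]
p,d=r.grab_frame("wrist");cv2.imwrite(f"pics/{sys.argv[1]}.png",p[:,:,::-1])
P=cloud("wrist",d,T@r.camera_model("wrist")["mount"])
c=np.array([float(a) for a in sys.argv[2:4]])
m=(np.hypot(*(P[...,:2]-c).transpose(2,0,1))<.075)&(P[...,2]>.03)&(P[...,2]<.055)&(d>0);print(rect(P,m))
E
python3 w.py w1 .448 -.0034
```

```text
(array([445.2,  -2.4]), array([112.1,  46.8]), 0.307, np.float64(0.0438), np.int64(6203))
```

View pics/w1.png

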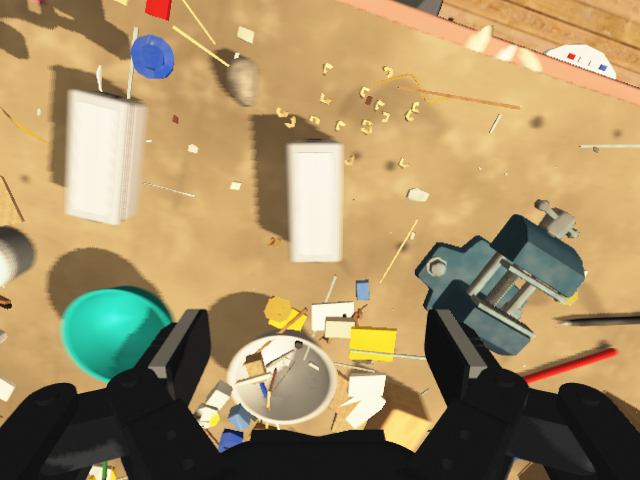

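The wrist view shows case 1 at (315,202), lined up with the fingers, and the measured size of 112x47 mm at z 0.044 agrees with the description.

```bash
python3 -m inch '[[[0.003,-0.002,0.1,0,1],[0.003,-0.002,0.2,0,1],[0.003,-0.002,0.28,0,1],[0.003,-0.002,0.33,0,1],[0.003,-0.002,0.363,0,1],[0.003,-0.002,0.363,0,1]]]' 80; python3 go.py .4465 -.003 .012 3.444; python3 -m inch '[[[0,0,0,0,0],[0,0,0,0,0],[0,0,0,0,0],[0,0,0,0,0],[0,0,0,0,0],[0,0,0,0,0]]]' 80;  python3 go.py .4465 -.003 .012 3.444
```

```text
time_s: 2.15
tcp_pos: [0.4455, -0.0014, 0.0122]
eef_rot: [-0.15, 0.989, 0.0, -0.001]
force: [1.5, -0.2, 0.4]
width: 0.0853
grip_force: 0.0
shift [-0.0008 -0.003   0.0004] turn -0.0014 rows 1.0 1.0 pos [ 0.4455 -0.0014  0.0122] yaw -2.841 tilt -1.0 t 2.15
time_s: 2.9
tcp_pos: [0.4464, -0.0018, 0.0142]
eef_rot: [-0.15, 0.989, -0.0, 0.0]
force: [-1.0, -0.2, 5.7]
width: 0.0451
grip_force: 82.8
shift [ 0.0005 -0.0019  0.0036] turn -0.0014 rows 1.0 1.0 pos [ 0.4464 -0.0018  0.0142] yaw -2.841 tilt -1.0 t 2.9
```

```bash
cat > t.py <<'E'
from h import *
from scipy.spatial.transform import Rotation as Ro
s=r.get_state();R=Ro.from_quat(s["eef_rot"]).as_matrix()
print("tool-frame torque",np.round(R.T@s["torque"],4),"force",np.round(R.T@s["force"],2),"pos",np.round(s["tcp_pos"],4),"w",s["width"],"g",s["grip_force"],"t",s["time_s"])
E
python3 -m inch '[[[0,0,-0.05,0,0],[0,0,-0.1,0,0],[0,0,-0.18,0,0],[0,0,-0.25,0,0],[0,0,-0.3,0,0],[-0.06,0,-0.3,0,0],[-0.12,0,-0.3,0,0],[-0.13,0,-0.3,0,0],[-0.13,0,-0.3,0,0],[-0.13,0,-0.3,0,0]]]'; python3 t.py
python3 -m inch '[[[0.1,0,0,0,0],[0.2,0,0,0,0],[0.27,0,0,0,0],[0.3,0,0,0,0],[0.3,0,0,0,0],[0.3,0,0,0,0],[0.3,0,0,0,0]]]'; python3 t.py
python3 -m inch '[[[-0.1,0,0,0,0],[-0.2,0,0,0,0],[-0.27,0,0,0,0],[-0.3,0,0,0,0],[-0.3,0,0,0,0],[-0.3,0,0,0,0],[-0.3,0,0,0,0]]]'; python3 t.py
```

```text
time_s: 4.15
tcp_pos: [0.5192, 0.0208, 0.1931]
eef_rot: [-0.15, 0.989, -0.0, -0.001]
force: [-0.8, 0.8, -3.2]
width: 0.0448
grip_force: 83.5
tool-frame torque [ 0.0388  0.0294 -0.0019] force [0.52 0.99 3.17] pos [0.5192 0.0208 0.1931] w 0.0447709140441907 g 83.45584273338318 t 4.15
time_s: 5.03
tcp_pos: [0.3499, -0.0315, 0.1936]
eef_rot: [-0.15, 0.989, 0.0, 0.001]
force: [0.3, 0.9, -3.2]
width: 0.0449
grip_force: 83.5
tool-frame torque [ 0.0789 -0.0317 -0.0083] force [-0.56  0.75  3.25] pos [ 0.3499 -0.0315  0.1936] w 0.04488958766124883 g 83.45555663108826 t 5.025
time_s: 5.9
tcp_pos: [0.5197, 0.0208, 0.1934]
eef_rot: [-0.149, 0.989, -0.0, -0.001]
force: [-0.4, -0.0, -4.5]
width: 0.0449
grip_force: 83.4
tool-frame torque [0.0292 0.0251 0.0073] force [0.39 0.07 4.51] pos [0.5197 0.0208 0.1934] w 0.04487301849789266 g 83.38748931884766 t 5.9
```

```bash
cat > t.py <<'E'
from h import *
from scipy.spatial.transform import Rotation as Ro
A=[]
for i in range(8):
    r.grab_frame("top");s=r.get_state();R=Ro.from_quat(s["eef_rot"]).as_matrix();A.append(np.r_[R.T@s["torque"],R.T@s["force"]])
A=np.array(A);print("torque",np.round(A.mean(0)[:3],4),"force",np.round(A.mean(0)[3:],2),"std",np.round(A.std(0),3),"pos",np.round(s["tcp_pos"],4),"t",s["time_s"])
E
python3 t.py
python3 -m inch '[[[0.1,0,0,0,0],[0.2,0,0,0,0],[0.27,0,0,0,0],[0.3,0,0,0,0],[0.3,0,0,0,0],[0.3,0,0,0,0],[0.3,0,0,0,0]]]'|head -1; python3 t.py
python3 -m inch '[[[-0.1,0,0,0,0],[-0.2,0,0,0,0],[-0.27,0,0,0,0],[-0.3,0,0,0,0],[-0.3,0,0,0,0],[-0.3,0,0,0,0],[-0.3,0,0,0,0]]]'|head -1; python3 t.py
```

```text
torque [0.0003 0.0017 0.0014] force [-0.    0.15  3.85] std [0.032 0.023 0.02  0.241 0.298 0.404] pos [0.5207 0.0212 0.1936] t 6.3
time_s: 7.18
torque [-0.0019 -0.0001  0.0007] force [0.2  0.01 3.86] std [0.033 0.019 0.02  0.633 0.368 0.368] pos [ 0.3488 -0.0319  0.1935] t 7.575
time_s: 8.45
torque [ 0.0044 -0.0075  0.0047] force [ 0.22 -0.46  3.69] std [0.028 0.019 0.041 0.553 0.395 0.309] pos [0.5207 0.0212 0.1936] t 8.85
```

```bash
python3 -m inch '[[[0.1,0,0,0,0],[0.2,0,0,0,0],[0.1,0,0,0,0],[0.0,0,0,0,0],[0.1,0,0,0,0],[0.2,0,0,0,0],[0.2,0,0,0,0],[0.2,0,0,0,0]]]'|head -1; python3 t.py
python3 -m inch '[[[-0.1,0,0,0,0],[-0.2,0,0,0,0],[-0.2,0,0,0,0],[-0.2,0,0,0,0]]]'|head -1; python3 t.py; python3 go.py .4464 -.0018 .0142 3.444
```

```text
time_s: 9.85
torque [ 0.0148 -0.0062  0.0003] force [-0.02  0.15  4.05] std [0.017 0.032 0.045 0.54  0.502 0.478] pos [ 0.4064 -0.014   0.1935] t 10.25
time_s: 10.75
torque [-0.0093 -0.002  -0.0163] force [-0.2  -0.04  3.84] std [0.03  0.025 0.023 0.381 0.539 0.66 ] pos [0.5205 0.021  0.1937] t 11.15
shift [0.1292 0.0003 0.2992] turn -0.0017 rows 4.0 1.0 pos [0.5205 0.021  0.1937] yaw -2.842 tilt -1.0 t 11.15
```

Case 1 is silent: the moment changes by less than 0.01 over the five strokes. I'll set it back.

```bash
python3 -m inch '[[[0.08,0,0,0,0],[0.129,0,0.05,0,0],[0.129,0,0.13,0,0],[0.129,0,0.21,0,0],[0.129,0,0.26,0,0],[0.129,0,0.285,0,0],[0.129,0,0.295,0,0],[0.129,0,0.298,0,0],[0.129,0,0.298,0,0],[0.129,0,0.298,0,0]]]'; python3 go.py .4464 -.0018 .0142 3.444
```

```text
time_s: 12.4
tcp_pos: [0.4473, -0.0017, 0.0153]
eef_rot: [-0.149, 0.989, -0.0, 0.001]
force: [0.1, 0.2, -3.0]
width: 0.0449
grip_force: 83.6
shift [0.0015 0.0003 0.0018] turn -0.0017 rows 1.0 1.0 pos [ 0.4473 -0.0017  0.0153] yaw -2.842 tilt -1.0 t 12.4
```

Still about 1 mm off the bench, so I'll lower a touch, then release and rise.

```bash
python3 -m inch '[[[0.001,0,0.002,0,0],[0.001,0,0.002,0,0],[0.001,0,0.002,0,0]]]'; python3 -m inch '[[[0,0,0,0,1],[0,0,0,0,1],[0,0,0,0,1],[0,0,0,0,1],[0,0,-0.1,0,1],[0,0,-0.2,0,1],[0,0,-0.3,0,1],[0,0,-0.35,0,1],[0,0,-0.35,0,1],[0,0,-0.35,0,1]]]'; python3 w.py w2 .4464 -.0024; python3 go.py .466 -.1978 .22 3.199
```

```text
time_s: 12.78
tcp_pos: [0.4468, -0.0018, 0.0142]
eef_rot: [-0.149, 0.989, -0.0, 0.001]
force: [-0.2, -0.5, 5.9]
width: 0.0447
grip_force: 84.7
time_s: 14.02
tcp_pos: [0.4455, -0.0023, 0.2227]
eef_rot: [-0.149, 0.989, -0.0, -0.001]
force: [-0.1, 1.0, 0.7]
width: 0.0852
grip_force: 0.0
(array([446.3,  -1.6]), array([114. ,  46.8]), 0.308, np.float64(0.0438), np.int64(6443))
shift [ 0.0633 -0.3218  0.0039] turn 0.1618 rows 4.0 2.0 pos [ 0.4452 -0.0021  0.2224] yaw -2.841 tilt -1.0 t 14.075
```

Case 1 is back to within 1 mm, so on to case 2.

```bash
python3 -m inch '[[[0.063,-0.322,0,0.162,1],[0.063,-0.322,0,0.162,1],[0.063,-0.322,0,0.162,1],[0.063,-0.322,0,0.162,1],[0.063,-0.322,0,0.162,1],[0.063,-0.322,0,0.162,1]]]'; python3 w.py w3 .466 -.1978;python3 go.py .465 -.197 .013 3.199
```

```text
time_s: 14.82
tcp_pos: [0.4671, -0.1953, 0.223]
eef_rot: [-0.03, 1.0, 0.001, -0.0]
force: [-0.4, -0.6, -0.3]
width: 0.0856
grip_force: 0.0
(array([ 465.3, -196.5]), array([114.5,  46.9]), 0.06, np.float64(0.0438), np.int64(6503))
shift [ 0.0036 -0.0028  0.3504] turn 0.0022 rows 4.0 1.0 pos [ 0.4672 -0.1954  0.2233] yaw -3.081 tilt -1.0 t 14.875
```

```bash
python3 -m inch '[[[0.003,-0.002,0.1,0,1],[0.003,-0.002,0.2,0,1],[0.003,-0.002,0.28,0,1],[0.003,-0.002,0.33,0,1],[0.003,-0.002,0.348,0,1],[0.003,-0.002,0.348,0,0],[0.003,-0.002,0.348,0,0],[0.003,-0.002,0.348,0,0],[0.003,-0.002,0.348,0,0],[0.003,-0.002,0.348,0,0]]]' 80; python3 go.py .465 -.197 .012 3.199
python3 -m inch '[[[0,0,-0.05,0,0],[0,0,-0.1,0,0],[0,0,-0.18,0,0],[0,0,-0.25,0,0],[0,0,-0.3,0,0],[-0.06,0,-0.3,0,0],[-0.12,0,-0.3,0,0],[-0.13,0,-0.3,0,0],[-0.13,0,-0.3,0,0],[-0.13,0,-0.3,0,0]]]'; python3 t.py
python3 -m inch '[[[0.1,0,0,0,0],[0.2,0,0,0,0],[0.27,0,0,0,0],[0.3,0,0,0,0],[0.3,0,0,0,0],[0.3,0,0,0,0],[0.3,0,0,0,0]]]'|head -1; python3 t.py
python3 -m inch '[[[-0.1,0,0,0,0],[-0.2,0,0,0,0],[-0.27,0,0,0,0],[-0.3,0,0,0,0],[-0.3,0,0,0,0],[-0.3,0,0,0,0],[-0.3,0,0,0,0]]]'|head -1; python3 t.py
```

```text
time_s: 16.12
tcp_pos: [0.4667, -0.1986, 0.0164]
eef_rot: [-0.029, 1.0, -0.0, 0.002]
force: [-0.4, 1.6, 5.3]
width: 0.0447
grip_force: 83.2
shift [0.0026 0.0028 0.0072] turn -0.0 rows 1.0 1.0 pos [ 0.4667 -0.1986  0.0164] yaw -3.084 tilt -1.0 t 16.125
time_s: 17.38
tcp_pos: [0.5418, -0.1948, 0.1945]
eef_rot: [-0.028, 1.0, -0.0, -0.001]
force: [0.5, -0.2, -4.8]
width: 0.0444
grip_force: 83.7
torque [-0.0126 -0.0115  0.0026] force [-0.42 -0.23  4.54] std [0.017 0.031 0.03  0.386 0.365 0.688] pos [ 0.5432 -0.1944  0.1947] t 17.775
time_s: 18.65
torque [-0.0012  0.007   0.0016] force [-0.54 -0.25  4.67] std [0.03  0.021 0.03  0.372 0.372 0.413] pos [ 0.3637 -0.2046  0.1946] t 19.05
time_s: 19.92
torque [-0.0282 -0.0161  0.0022] force [-0.08 -0.24  4.46] std [0.017 0.063 0.021 0.33  0.361 0.463] pos [ 0.5433 -0.1944  0.1948] t 20.325
```

```bash
sed -i 's/^A=np.array(A);/A=np.array(A);print("ty",np.round(A[:,1],3));/' t.py
python3 -m inch '[[[0.1,0,0,0,0],[0.2,0,0,0,0],[0.1,0,0,0,0],[0.0,0,0,0,0],[0.1,0,0,0,0],[0.2,0,0,0,0],[0.2,0,0,0,0],[0.2,0,0,0,0]]]'|head -1; python3 t.py
python3 -m inch '[[[-0.1,0,0,0,0],[-0.2,0,0,0,0],[-0.2,0,0,0,0],[-0.2,0,0,0,0]]]'|head -1; python3 t.py
python3 -m inch '[[[0.1,0,0,0,0],[0.2,0,0,0,0],[0.2,0,0,0,0],[0.2,0,0,0,0]]]'|head -1; python3 t.py
```

```text
time_s: 21.32
ty [-0.064 -0.011 -0.062  0.023 -0.029 -0.018  0.026  0.005]
torque [ 0.0117 -0.0162 -0.0198] force [-0.1  -0.01  4.36] std [0.029 0.032 0.015 0.485 0.235 0.329] pos [ 0.424  -0.201   0.1947] t 21.725
time_s: 22.22
ty [ 0.041 -0.04   0.045 -0.013 -0.015 -0.028 -0.02   0.016]
torque [-0.011  -0.0018  0.009 ] force [0.29 0.17 4.92] std [0.026 0.03  0.02  0.559 0.515 0.756] pos [ 0.543  -0.1947  0.1949] t 22.625
time_s: 23.12
ty [-0.029  0.064 -0.02  -0.037  0.04   0.    -0.004 -0.029]
torque [-0.0216 -0.0018  0.0084] force [0.03 0.48 4.51] std [0.032 0.034 0.029 0.36  0.418 0.616] pos [ 0.424  -0.201   0.1946] t 23.525
```

Case 2 is silent too, so I'll set it back.

```bash
python3 go.py .4662 -.1982 .0164 3.199
```

```text
shift [-0.0704  0.0004  0.297 ] turn 0.0002 rows 3.0 1.0 pos [ 0.424  -0.201   0.1946] yaw -3.084 tilt -1.0 t 23.525
```

```bash
python3 -m inch '[[[-0.06,0,0,0,0],[-0.07,0,0.05,0,0],[-0.07,0,0.13,0,0],[-0.07,0,0.21,0,0],[-0.07,0,0.26,0,0],[-0.07,0,0.285,0,0],[-0.07,0,0.295,0,0],[-0.07,0,0.297,0,0],[-0.07,0,0.298,0,0],[-0.07,0,0.298,0,0]]]'; python3 go.py .4662 -.1982 .0164 3.199
```

```text
time_s: 24.78
tcp_pos: [0.466, -0.1991, 0.0166]
eef_rot: [-0.028, 1.0, -0.0, 0.001]
force: [1.2, -0.6, -4.4]
width: 0.0448
grip_force: 83.9
shift [-0.0004  0.0015  0.0004] turn -0.0003 rows 1.0 1.0 pos [ 0.466  -0.1991  0.0166] yaw -3.085 tilt -1.0 t 24.775
```

```bash
python3 -m inch '[[[0,0.001,0.002,0,0],[0,0.001,0.002,0,0],[0,0.001,0.002,0,0]]]'; python3 -m inch '[[[0,0,0,0,1],[0,0,0,0,1],[0,0,0,0,1],[0,0,0,0,1],[0,0,-0.1,0,1],[0,0,-0.2,0,1],[0,0,-0.3,0,1],[0,0,-0.34,0,1],[0,0,-0.34,0,1],[0,0,-0.34,0,1]]]'; python3 w.py w4 .465 -.197; python3 go.py .4703 -.3641 .22 2.92
```

```text
time_s: 25.15
tcp_pos: [0.466, -0.1991, 0.0164]
eef_rot: [-0.028, 1.0, -0.001, 0.001]
force: [-2.9, -0.9, 10.2]
width: 0.0447
grip_force: 85.5
time_s: 26.4
tcp_pos: [0.4646, -0.1983, 0.2178]
eef_rot: [-0.029, 1.0, 0.0, -0.001]
force: [0.4, 0.4, 0.1]
width: 0.0853
grip_force: 0.0
(array([ 464.6, -198.6]), array([114.2,  46.8]), 0.056, np.float64(0.0438), np.int64(6623))
shift [ 0.0062 -0.2767 -0.0045] turn 0.1859 rows 3.0 2.0 pos [ 0.4645 -0.1981  0.2174] yaw -3.084 tilt -1.0 t 26.45
```

```bash
python3 -m inch '[[[0.006,-0.277,0,0.186,1],[0.006,-0.277,0,0.186,1],[0.006,-0.277,0,0.186,1],[0.006,-0.277,0,0.186,1],[0.006,-0.277,0,0.186,1],[0.006,-0.277,0,0.186,1]]]'; python3 w.py w5 .470 -.364;python3 go.py .470 -.364 .013 2.92
```

```text
time_s: 27.2
tcp_pos: [0.4717, -0.3624, 0.2183]
eef_rot: [0.109, 0.994, 0.001, -0.0]
force: [-0.4, 0.2, 0.7]
width: 0.0854
grip_force: 0.0
(array([ 468.4, -363.6]), array([ 46.9, 113.1]), -0.232, np.float64(0.0438), np.int64(6659))
shift [ 0.002  -0.003   0.3426] turn 0.0017 rows 4.0 1.0 pos [ 0.4717 -0.3626  0.2185] yaw 2.922 tilt -1.0 t 27.25
```

```bash
python3 -m inch '[[[0.004,-0.003,0.1,0.006,1],[0.004,-0.003,0.2,0.006,1],[0.004,-0.003,0.28,0.006,1],[0.004,-0.003,0.32,0.006,1],[0.004,-0.003,0.34,0.006,1],[0.004,-0.003,0.34,0.006,0],[0.004,-0.003,0.34,0.006,0],[0.004,-0.003,0.34,0.006,0],[0.004,-0.003,0.34,0.006,0],[0.004,-0.003,0.34,0.006,0]]]' 80; python3 go.py .469 -.3636 .012 2.912
python3 -m inch '[[[0,0,-0.05,0,0],[0,0,-0.1,0,0],[0,0,-0.18,0,0],[0,0,-0.25,0,0],[0,0,-0.3,0,0],[-0.06,0,-0.3,0,0],[-0.12,0,-0.3,0,0],[-0.13,0,-0.3,0,0],[-0.13,0,-0.3,0,0],[-0.13,0,-0.3,0,0]]]'; python3 t.py
python3 -m inch '[[[0.1,0,0,0,0],[0.2,0,0,0,0],[0.27,0,0,0,0],[0.3,0,0,0,0],[0.3,0,0,0,0],[0.3,0,0,0,0],[0.3,0,0,0,0]]]'|head -1; python3 t.py
python3 -m inch '[[[-0.1,0,0,0,0],[-0.2,0,0,0,0],[-0.27,0,0,0,0],[-0.3,0,0,0,0],[-0.3,0,0,0,0],[-0.3,0,0,0,0],[-0.3,0,0,0,0]]]'|head -1; python3 t.py
```

```text
time_s: 28.5
tcp_pos: [0.4698, -0.3659, 0.0164]
eef_rot: [0.115, 0.993, -0.001, 0.001]
force: [0.6, 1.5, 7.1]
width: 0.0446
grip_force: 83.9
shift [0.0021 0.0034 0.0074] turn -0.0008 rows 1.0 1.0 pos [ 0.4698 -0.3659  0.0164] yaw 2.911 tilt -1.0 t 28.5
time_s: 29.75
tcp_pos: [0.5429, -0.3835, 0.1942]
eef_rot: [0.115, 0.993, 0.0, -0.001]
force: [-0.2, -0.3, -4.6]
width: 0.0448
grip_force: 83.6
ty [ 0.009 -0.011 -0.061 -0.008 -0.004 -0.004 -0.005  0.032]
torque [ 0.0192 -0.0067 -0.002 ] force [ 0.13 -0.01  5.19] std [0.029 0.024 0.02  0.414 0.529 0.502] pos [ 0.5444 -0.3835  0.1948] t 30.15
time_s: 31.02
ty [-0.051 -0.032 -0.019 -0.006 -0.023 -0.072 -0.008 -0.081]
torque [ 0.0157 -0.0365 -0.0039] force [ 0.1  -0.28  4.85] std [0.034 0.027 0.03  0.38  0.498 0.348] pos [ 0.3694 -0.3422  0.1946] t 31.425
time_s: 32.3
ty [0.028 0.079 0.03  0.005 0.051 0.018 0.067 0.004]
torque [0.0093 0.0353 0.003 ] force [-0.14 -0.21  4.85] std [0.032 0.026 0.023 0.532 0.395 0.595] pos [ 0.5445 -0.3835  0.1948] t 32.7
```

```bash
python3 -m inch '[[[0.1,0,0,0,0],[0.2,0,0,0,0],[0.27,0,0,0,0],[0.3,0,0,0,0],[0.3,0,0,0,0],[0.3,0,0,0,0],[0.3,0,0,0,0]]]'|head -1; python3 t.py
python3 -m inch '[[[-0.1,0,0,0,0],[-0.2,0,0,0,0],[-0.27,0,0,0,0],[-0.3,0,0,0,0],[-0.3,0,0,0,0],[-0.3,0,0,0,0],[-0.3,0,0,0,0]]]'|head -1; python3 t.py
python3 -m inch '[[[0.1,0,0,0,0],[0.2,0,0,0,0],[0.27,0,0,0,0],[0.3,0,0,0,0],[0.3,0,0,0,0],[0.3,0,0,0,0],[0.3,0,0,0,0]]]'|head -1; python3 t.py
python3 go.py .637 .020 .19 2.912
```

```text
time_s: 33.58
ty [-0.037 -0.035 -0.011 -0.016 -0.071 -0.051 -0.037 -0.06 ]
torque [ 0.0058 -0.0396  0.0098] force [0.06 0.01 4.91] std [0.03  0.019 0.039 0.431 0.617 0.239] pos [ 0.3695 -0.3422  0.1946] t 33.975
time_s: 34.85
ty [ 0.016  0.083  0.02  -0.005  0.006  0.05  -0.01   0.072]
torque [0.0041 0.029  0.014 ] force [ 0.32 -0.14  4.89] std [0.025 0.033 0.022 0.609 0.332 0.32 ] pos [ 0.5445 -0.3835  0.1948] t 35.25
time_s: 36.12
ty [-0.016 -0.068 -0.081 -0.052 -0.021 -0.033 -0.068 -0.051]
torque [-0.0019 -0.0487 -0.0118] force [-0.18  0.02  4.72] std [0.026 0.022 0.02  0.573 0.555 0.711] pos [ 0.3695 -0.3422  0.1946] t 36.525
shift [-0.2961  0.6896  0.0078] turn -0.0007 rows 8.0 1.0 pos [ 0.3695 -0.3422  0.1946] yaw 2.911 tilt -1.0 t 36.525
```

Case 3 rattles: the lengthwise moment flips between -0.04 and +0.035 N m on every one of five strokes. I'll carry it over the bowl.

```bash
python3 -m inch '[[[-0.02,0.05,0,0,0],[-0.05,0.12,0,0,0],[-0.09,0.21,0,0,0],[-0.13,0.3,0,0,0],[-0.17,0.39,0,0,0],[-0.205,0.48,0,0,0],[-0.24,0.56,0,0,0],[-0.27,0.63,0,0,0],[-0.29,0.675,0,0,0],[-0.296,0.69,0,0,0]]]'; python3 -m inch '[[[0,0,0,0,0],[0,0,0,0,0],[0,0,0,0,0]]]' >/dev/null
python3 - <<'E'
from h import *
p,d=r.grab_frame("top");cv2.imwrite("pics/top1.png",p[100:320,200:500,::-1])
E
python3 go.py .637 .020 .097 2.912
```

```text
time_s: 37.78
tcp_pos: [0.6375, 0.0228, 0.1944]
eef_rot: [0.114, 0.994, 0.001, -0.0]
force: [-1.1, -0.8, -4.9]
width: 0.0451
grip_force: 84.1
shift [-0.0002  0.0025  0.1629] turn -0.0019 rows 2.0 1.0 pos [0.6366 0.0187 0.1948] yaw 2.909 tilt -1.0 t 38.2
```

View pics/top1.png

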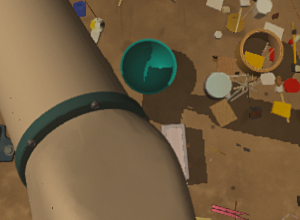

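The arm hides the bowl from the top camera, but case 2 and the turquoise bowl at (148,67) are undisturbed. I'll lower and check in the scene view.

```bash
python3 -m inch '[[[0,0.002,0.03,0,0],[0,0.002,0.07,0,0],[0,0.002,0.11,0,0],[0,0.002,0.14,0,0],[0,0.002,0.155,0,0],[0,0.002,0.161,0,0],[0,0.002,0.161,0,0],[0,0.002,0.161,0,0],[0,0.002,0.161,0,0]]]'
python3 - <<'E'
from h import *
p,d=r.grab_frame("scene");cv2.imwrite("pics/s1.png",cv2.resize(p[150:350,200:470,::-1],None,fx=2.8,fy=2.8))
E
python3 go.py .637 .020 .097 2.912; python3 w.py w6 .637 .02
```

```text
time_s: 39.33
tcp_pos: [0.6376, 0.0213, 0.0987]
eef_rot: [0.115, 0.993, 0.0, 0.001]
force: [-0.3, 0.6, -5.1]
width: 0.0448
grip_force: 84.1
shift [ 0.0003 -0.0023  0.0027] turn -0.0009 rows 1.0 1.0 pos [0.6375 0.0213 0.0986] yaw 2.911 tilt -1.0 t 39.375
(array([632.7,  24.6]), array([112.1, 101.8]), 0.888, np.float64(0.0452), np.int64(5749))
```

View pics/s1.png

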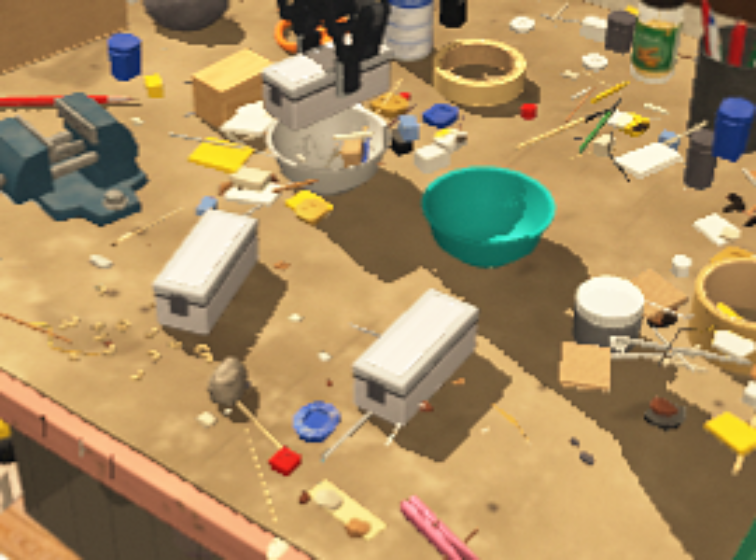

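View pics/w6.png

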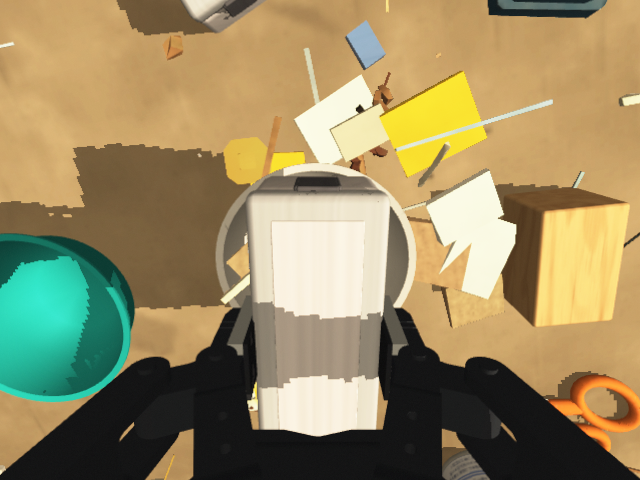

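The wrist view shows case 3 centred over the bowl rim at (316,250). In the scene view it hangs above the bowl, with cases 1 and 2 flat in their places. I'll check that the lid is level and hand in if so.

Run:
```python
from h import *
from scipy.spatial.transform import Rotation as Ro
s=r.get_state();T=np.eye(4);T[:3,:3]=Ro.from_quat(s["eef_rot"]).as_matrix();T[:3,3]=s["tcp_pos"]
p,d=r.grab_frame("wrist");P=cloud("wrist",d,T@r.camera_model("wrist")["mount"])
q=P[225:420,285:355].reshape(-1,3);c=np.linalg.lstsq(np.c_[q[:,:2],np.ones(len(q))],q[:,2],rcond=None)[0]
print("slope",c[:2],"z",np.median(q[:,2]),np.abs(s["joint_vel"]).max())
if np.hypot(*c[:2])<.05: print(r.hand_in())
```

```text
slope [-0.04879717  0.00719634] z 0.126233441563283 0.004761270934863905
the job is handed in; nothing more can be done
None
```

The ball is in case 3. The gripper holds it level (lid slope about 0.05 rad) above the middle of the steel bowl with 3–4 cm of clearance; cases 1 and 2 were silent and are back flat within about 2 mm of where they stood, and the job was handed in at about 39.5 s.

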